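# Set the vibrating table for the mould that is on it, and start it

## Robot

A 7-joint arm with a two-finger parallel gripper is mounted at the origin on the work surface. World frame = base frame: x ahead of the robot, y to its left, z up, the work surface at z = 0. Lengths are in m, angles in rad, forces in N, time in s.
With the tool pointing down it reaches from about 0.35 to 0.9 m from the base axis. Payload 8.1 kg.
Tool frame: the origin (TCP) lies midway between the tips of the shut fingers; the grasp point (between the pads) lies 19 mm behind it; z points along the fingers, y is the line along which they close (so a half turn about z gives the same grasp; the last joint's range is limited). The gripper opens to 92 mm and grips with 3 to 60 N. Pads are 19 mm wide; open, the fingers measure 130 mm over their backs; the gripper's body (75 mm by 190 mm) begins 47 mm behind the grasp point.
Start: joints at [1.087, 0.434, 0.025, 1.573, -0.012, 1.134, -0.075], TCP at [0.232, -0.58, 0.227] pointing down, gripper open.
Joint ranges: [-2.62, 2.62], [-0.44, 2.09], [-1.27, 1.32], [0.08, 2.57], [-1.32, 4.46], [0.12, 2], [-2.74, 2.74]. Speed limits (rad/s): [2.22, 2.22, 3.01, 3.01, 3.14, 3.14, 3.14].

## Interface

Orientations are given as a rotation vector (axis times angle).
In Python, from cell import observe, cams, job gives the robot as it stands. The module is installed in compiled form; this text tells all that it offers.
- The arm moves only by the tool step_arm, never from a script. Its argument "steps" is a list of rows, each a list of 6 numbers: the shift along the world's x, y, z in mm, then the turn, a rotation vector about the world's x, y, z in rad. In form: [[dx, dy, dz, rx, ry, rz], ...]. A call has 1 to 20 rows; each row shifts and turns the commanded pose from where the row before left it; what a row does not reach is not made up. A row lasts 1/12 s, in which the tool goes at most 41.7 mm and 7.16 degrees, less where a joint would pass 70% of its speed; a pose out of reach is approached as far as the arm can. A call with a gripper value outside its range is refused whole. "gripper" is the opening, from 0 (shut) to 1 (fully open), set as the call begins (left out, the last holds). The fingers move at their own pace and stop on an object; "force" is the grip in N (left out, the last holds). Time passes only in rows, so rows that do not move let the fingers close. It gives the time, the measured TCP pose, the force, the opening and the grip force at its end, in the units of the state.
- observe(): the state, without advancing time (a new reading comes with each control period).
- cams.get_image(name): name is "side" or "top" or "wrist"; returns the picture (400x640x3 uint8, red, green, blue); there is no depth.
- cams.get_calibration(name): a dict with "fov_y" (degrees; the focal length in pixels is half the picture's height over the tangent of half this angle, whatever the lens; pixels are square), "cx", "cy" (the principal point, pixels), "dist_coeffs" ([k1, k2, p1, p2, k3] as OpenCV has them; the pictures are not rectified), "world_to_cam" (4x4, takes a point from world to camera coordinates). Camera axes: x right, y up, looking along -z (the intrinsics and any distortion apply to the point x, -y, -z); pixel columns grow to the right and rows downward; lengths in m; the calibration is good to about 2 mm. A picture is of the moment at which its call begins: read the wrist's pose just before it. get_calibration takes no time and is no camera call; for the wrist camera it gives the pose at the moment of the call.
- job.sign_off(): hands the job in; it is judged then, once.
The state is a dict: "clock": time; "joints": joint angles; "dq": joint speeds; "joint_efforts": joint torques, N m; "position": TCP position; "ee_rot": TCP orientation; "force": force on the tool from outside, world axes, zero at the start; "ft_torque": the same for the moment, N m; "width": opening from 0.0 (shut) to 1.0 (fully open); "gripper_force": force on a finger pad.
Only numpy, scipy, OpenCV 4.12 (cv2) and the standard library are available. Lean on these libraries where they do the work, as an engineer would, in place of code of your own. Each camera call takes 0.05 s, during which the arm holds its last target. There are 200 camera calls.

## Task

A plaster mould is standing on the steel plate of the vibrating table, ready to be shaken free of air: look whether it is the round, the oblong or the square one, and turn the table's dial so that its pointer points straight at the symbol of that same shape. Only then push the start lever all the way over to its far stop, and leave it there with the dial still on the symbol. Leave the moulds, and the small plaster plug that stands on the control box, where they are.

Things in the scene. Friction and masses are not known exactly. Their poses are not given: they have to be found in the camera images.
- machine: vibrating table, fixed: a green control box 220 (x) by 260 (y) by 60 mm high with dial and lever on top; joined to its +y side a steel plate 230 by 230 mm, its top also 60 mm high. Origin under the box's centre at bench level; x points away from the operator's side, y to the plate. In this frame the dial's axis is at (0, 40) mm, the lever's pivot at (0, -90, 82) mm
- plate_centre (a point): centre of the steel plate's top, at (0, 250, 60) mm in the machine's frame; the mould that matters stands here, within 15 mm
- dial (a joint): dial angle about the vertical, 0 to 3.2 rad, growing clockwise seen from above; stays where left. The pointer's direction is (1.6 - value) rad counterclockwise from the machine's x. On the white scale disc (160 mm across) are dark symbols, each with a tick: disc at 0.4, oblong at 1.6 (straight along machine x), square at 2.8 rad; their centres, 66 mm from the axis, are the exact marks
- dial_grip (a point): point on the dial's axis at gripping height, 97 mm above the bench. The dial is a black bar 56 mm long, 15 wide, 34 high (top at 107 mm above the bench) on a round skirt 60 mm across; a white stripe on top of one half of the bar and a black nose on the skirt (to 46 mm from the axis) mark the pointer end. The point's x axis runs along the bar, its -x is the pointer direction
- start_lever (a joint): angle of the start lever, 0 (off, leaning towards the machine's -x, the operator's side) to 1.0 rad (far stop, leaning to +x); it moves easily (about 1 N at the ball) and stays where it is left
- start_lever_tip (a point): centre of the lever's black ball, 26 mm across, on a steel rod 80 mm from the pivot, which runs along the machine's y; at 0 it is 38 mm to the -x side of the pivot and 152 mm above the bench, in the middle 162 mm, at the far stop 38 mm to the +x side
- mould_round: round plaster mould, 130 mm across, 75 mm high, with one pour hole in its top; origin at the centre of its underside. About 1 kg, loose
- mould_oblong: oblong plaster mould with rounded ends, 100 (x) by 170 (y) mm, 75 mm high, with two pour holes in its top; origin at the centre of its underside. About 1 kg, loose
- mould_square: square plaster mould, 120 by 120 mm, 75 mm high, with one pour hole in its top; origin at the centre of its underside. About 1 kg, loose. The two moulds that are not on the plate wait on the pallet
- pallet: slatted wooden pallet, fixed, 370 (x) by 200 (y) mm, 60 mm high, at the left side of the bench; origin at the centre of its underside
- plug: small plaster plug standing on the control box's far right part, a cone 34 mm across at the foot, 30 mm high; origin at its underside. Leave alone
Not all that is in view belongs to the job. What is shaped like the mould_oblong but pink is not meant.

How it is judged:
By the outcome, as a careful person would: the job done as asked, in the order asked, and still so for the second after the job is handed in, with the robot touching nothing.
It also fails if it takes over 58 s, if anything falls off the work surface, if the arm or the gripper's body presses on something with over 40 N, if the wrist force passes 120 N, or if a joint passes its speed limit or range.

## Working session

There is one attempt and no reset: what is moved stays moved. The work goes in short steps, Python scripts to look and compute and a tool call to move; the robot and the scene stay as the last step left them, time stands still between calls to the robot, and variables do not carry over. Pictures are saved under pics/ and viewed, at most 10 in all, crops included, and the job is handed in when it is done.

Besides the shell and the picture viewer there is one more tool, called after "Emit:" by a JSON object that holds its "method" and its "body", one argument or row to a line. step_arm: Moves the arm, as the interface text tells. Its arguments: {"type":"object","properties":{"steps":{"type":"array","items":{"type":"array","items":{"type":"number"}}},"gripper":{"type":"number"},"force":{"type":"number"}},"required":["steps"]}

```bash
mkdir -p pics
cat > h.py <<'E'
import numpy as np, cv2
from cell import observe, cams, job
def K(c):
    f=200/np.tan(np.radians(c['fov_y'])/2)
    return np.array([[f,0,c['cx']],[0,f,c['cy']],[0,0,1]])
def ray(c,px):
    u=cv2.undistortPoints(np.array(px,float).reshape(-1,1,2),K(c),np.array(c['dist_coeffs'],float)).reshape(-1,2)
    d=np.c_[u[:,0],-u[:,1],-np.ones(len(u))]
    T=np.linalg.inv(np.array(c['world_to_cam'])); return T[:3,3], d@T[:3,:3].T
def onplane(c,px,z):
    o,d=ray(c,px); return o+d*((z-o[2])/d[:,2])[:,None]
def tri(rays):
    A=0;b=0
    for o,d in rays:
        d=d/np.linalg.norm(d);P=np.eye(3)-np.outer(d,d);A=A+P;b=b+P@o
    return np.linalg.solve(A,b)
def proj(c,p):
    p=np.atleast_2d(p);q=np.c_[p,np.ones(len(p))]@np.array(c['world_to_cam']).T
    q=q[:,:3]*[1,-1,-1]
    return cv2.projectPoints(q,np.zeros(3),np.zeros(3),K(c),np.array(c['dist_coeffs'],float))[0].reshape(-1,2)
def snap(n,f):
    c=cams.get_calibration(n);im=cams.get_image(n);cv2.imwrite(f'pics/{f}.png',im[:,:,::-1]);return c,im
E
python3 - <<'E'
from h import *
for n in('top','side'):
    c,im=snap(n,n+'0');print(n,np.linalg.inv(c['world_to_cam'])[:3].round(3).tolist(),c['fov_y'],c['dist_coeffs'])
s=observe();print(s['clock'],s['position'],s['ee_rot'],s['force'],s['width'])
E
```

```text
top [[-0.007, 0.991, -0.136, 0.402], [-1.0, -0.006, 0.004, 0.111], [0.003, 0.136, 0.991, 1.099]] 47.91873139217974 [-0.00313607  0.          0.          0.          0.        ]
side [[-0.984, 0.11, -0.143, 0.335], [-0.18, -0.517, 0.837, 1.183], [0.018, 0.849, 0.529, 0.795]] 48.26706329360435 [-0.03058609  0.          0.          0.          0.        ]
0.1 [ 0.23205185 -0.57981857  0.22603998] [-3.08350783e+00 -5.94120811e-01  6.57267455e-04] [-0.9551441  -0.41790875  0.45716362] 1.0010907213833802
```

View pics/top0.png

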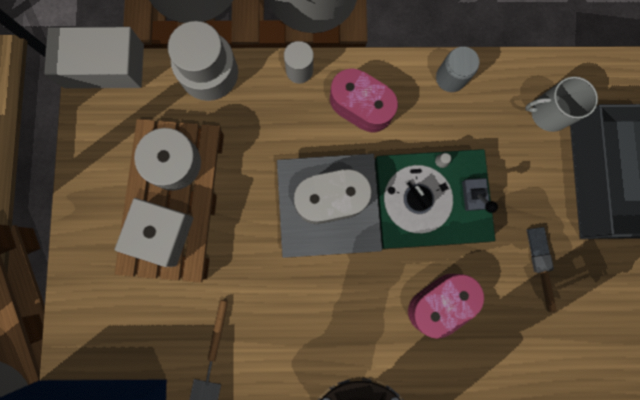

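View pics/side0.png

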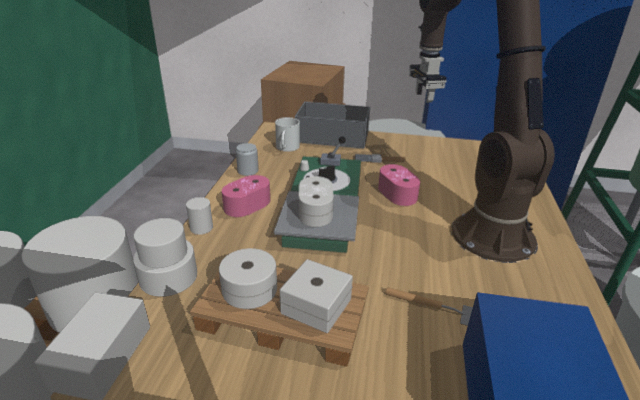

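The plate carries the oblong mould (two holes, at about (333,195) in the top view), and the pallet holds the round and square ones. So the target is the oblong mark at 1.6. The dial is near (418,198) and the lever ball near (491,207).

Run:
```python
from h import *
im=cv2.imread('pics/top0.png');c=cams.get_calibration('top')
cr=cv2.resize(im[135:265,260:510],None,fx=3.2,fy=3.2,interpolation=cv2.INTER_CUBIC);cv2.imwrite('pics/crop.png',cv2.convertScaleAbs(cr,alpha=1.6))
hsv=cv2.cvtColor(im,cv2.COLOR_BGR2HSV)
m=cv2.inRange(hsv,(55,90,20),(95,255,255));m[:, :360]=0;m[:130]=0;m[270:]=0;m[:,520:]=0
cs,_=cv2.findContours(m,0,1);k=max(cs,key=cv2.contourArea)
r=cv2.minAreaRect(np.vstack([x for x in cs if cv2.contourArea(x)>20]));b=cv2.boxPoints(r);print('box px',b.round(1).tolist())
w=onplane(c,b,.06);print(w.round(4).tolist(),[np.linalg.norm(w[i]-w[i-1]).round(3) for i in range(4)])
# scale disc
hs=cv2.inRange(hsv,(0,0,110),(180,60,255));hs[:,:380]=0;hs[:,460:]=0;hs[:155]=0;hs[240:]=0
cs,_=cv2.findContours(hs,0,1);k=max(cs,key=cv2.contourArea);e=cv2.fitEllipse(cv2.convexHull(k));print('disc',e,onplane(c,[e[0]],.062))
```

```text
box px [[375.70001220703125, 155.89999389648438], [488.0, 148.39999389648438], [494.1000061035156, 240.5], [381.8999938964844, 247.89999389648438]]
[[0.6441, -0.0446, 0.06], [0.6608, -0.3114, 0.06], [0.4433, -0.3126, 0.06], [0.4278, -0.0532, 0.06]] [np.float64(0.216), np.float64(0.267), np.float64(0.218), np.float64(0.26)]
disc ((418.1851806640625, 198.7239532470703), (66.793212890625, 68.86963653564453), 124.55384826660156) [[ 0.541134   -0.14059896  0.062     ]]
```

View pics/crop.png

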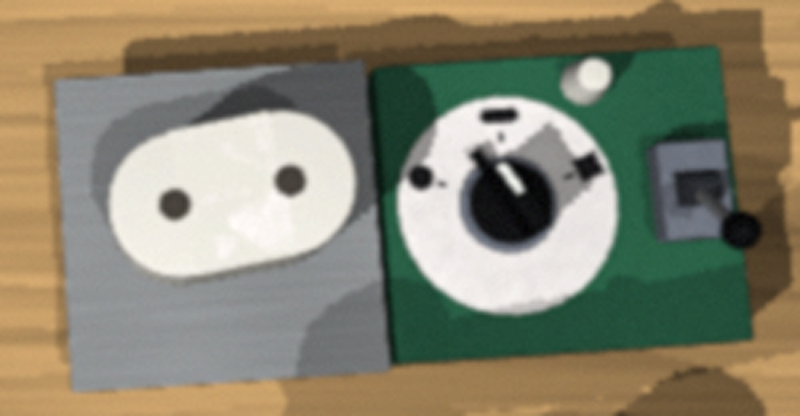

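The crop confirms it. The oblong symbol is at crop (499,116), and the pointer nose is at (480,153), about 30° to the left of it. I'll move the wrist camera over the dial.

Emit:
{"method": "step_arm", "body": {
  "steps": [
    [0,0,40,0,0,0],
    [0,20,35,0,0,0],
    [20,32,10,0,0,0],
    [24,34,0,0,0,0],
    [24,34,0,0,0,0],
    [24,34,0,0,0,0],
    [24,34,0,0,0,0],
    [24,34,0,0,0,0],
    [24,34,0,0,0,0],
    [24,34,0,0,0,0],
    [24,34,0,0,0,0],
    [24,34,0,0,0,0],
    [20,34,0,0,0,0],
    [20,30,0,0,0,0],
    [0,0,0,0,0,0]
  ],
  "gripper": 1.0
}}

```text
clock: 1.35
position: [0.5116, -0.1499, 0.3115]
ee_rot: [-3.078, -0.61, -0.003]
force: [-1.0, 0.9, 0.1]
width: 1.004
gripper_force: 0.0
```

Run:
```python
from h import *
c,im=snap('wrist','w0');print(np.linalg.inv(c['world_to_cam'])[:3].round(3).tolist(),c['fov_y'],c['dist_coeffs'])
s=observe();print(s['clock'],s['position'],s['ee_rot'],s['joints'])
print(proj(c,[[.541,-.14,.062],[.541,-.14,.107]]))
```

```text
[[0.381, 0.895, 0.23, 0.572], [-0.924, 0.371, 0.09, -0.125], [-0.004, -0.247, 0.969, 0.47]] 66.1150692901438 [-0.01822778  0.          0.          0.          0.        ]
1.4 [ 0.50985234 -0.15373957  0.31131643] [-3.08071500e+00 -6.05590123e-01 -4.34038569e-04] [ 0.39959476  0.24129754 -0.25818554  1.64862929  0.06212408  1.2603188
 -1.05304741]
[[322.67467354 148.28887272]
 [322.86931255 151.56833414]]
```

View pics/w0.png

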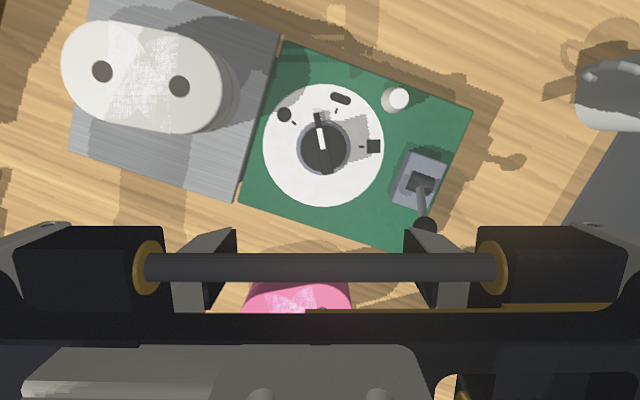

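The wrist view shows the symbols: disc (284,115), oblong (340,98) and square (373,146). The dial centre is near (322,148), the stripe runs up and slightly left, and the lever ball is at (424,228).

```bash
cat > meas.py <<'E'
from h import *
def meas(c,im,dump=None,zs=.062):
    g=cv2.cvtColor(im,cv2.COLOR_RGB2GRAY);hsv=cv2.cvtColor(im,cv2.COLOR_RGB2HSV)
    ctr=np.array([.541,-.14,zs])
    # rectified view onto the scale plane, 0.25 mm/pixel
    for it in range(2):
        q=np.array([[-.1,-.1],[.1,-.1],[.1,.1],[-.1,.1]])
        G=np.stack(np.meshgrid(np.linspace(.1,-.1,801),np.linspace(.1,-.1,801),indexing='ij'),-1)
        P=np.concatenate([ctr[:2]+G,np.full(G.shape[:2]+(1,),zs)],-1).reshape(-1,3)
        uv=proj(c,P).astype(np.float32).reshape(801,801,2)
        R=cv2.remap(im,uv[...,0],uv[...,1],cv2.INTER_CUBIC)
        h=cv2.cvtColor(R,cv2.COLOR_RGB2HSV)
        m=((h[...,1]<50)&(h[...,2]>120)).astype(np.uint8)
        m=cv2.morphologyEx(m,cv2.MORPH_OPEN,np.ones((9,9)))
        cs,_=cv2.findContours(m,0,1)
        k=min((x for x in cs if cv2.contourArea(x)>10000),key=lambda x:np.linalg.norm(x.mean((0,1))-400))
        e=cv2.fitEllipse(cv2.convexHull(k))
        ctr[:2]+=[.1-e[0][1]*.00025-0,.1-e[0][0]*.00025-0]
    print('disc centre',ctr.round(4),'diam mm',np.array(e[1])*.25)
    if dump: cv2.imwrite(dump,cv2.resize(R[:,:,::-1],(560,560)))
    return ctr,R
E
python3 - <<'E'
from meas import *
im=cv2.imread('pics/w0.png')[:,:,::-1].copy();c=cams.get_calibration('wrist')
ctr,R=meas(c,im,'pics/rect.png')
g=cv2.cvtColor(R,cv2.COLOR_RGB2GRAY)
yy,xx=np.mgrid[:801,:801];dx=.1-yy*.00025;dy=.1-xx*.00025;r=np.hypot(dx,dy)
m=((g<75)&(r>.05)&(r<.0765)).astype(np.uint8)
n,l,st,ce=cv2.connectedComponentsWithStats(m)
for i in range(1,n):
    if st[i,4]>300:
        x,y=.1-ce[i][1]*.00025,.1-ce[i][0]*.00025;print(st[i,4]/16,'mm2',x.round(4),y.round(4),'r',np.hypot(x,y).round(4),'ang',np.arctan2(y,x).round(3),ctr[:2]+[x,y])
E
```

```text
disc centre [ 0.5396 -0.1445  0.062 ] diam mm [160.24209595 161.08407593]
96.625 mm2 0.0268 -0.0591 r 0.0649 ang -1.145 [ 0.56640985 -0.20363114]
64.1875 mm2 0.0209 0.0629 r 0.0663 ang 1.25 [ 0.56051909 -0.08166013]
```

View pics/rect.png

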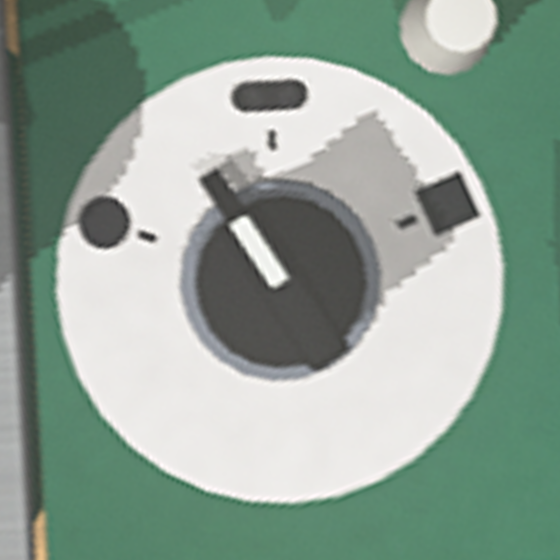

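The symbols give a machine yaw of about 0.052 rad. The arm was still settling in that frame, so I'll re-measure at rest from two views.

```bash
cat > m2.py <<'E'
from meas import *
import sys
def run(tag):
    out={}
    for n in('wrist','top'):
        c,im=snap(n,n+tag);ctr,R=meas(c,im)
        hsv=cv2.cvtColor(R,cv2.COLOR_RGB2HSV);g=hsv[...,2]
        yy,xx=np.mgrid[:801,:801];r=np.hypot(yy-400,xx-400)*.25
        # everything dark around skirt -> dark disc; stripe = bright component inside
        m=((g>130)&(r<26)).astype(np.uint8)
        nn,l,st,ce=cv2.connectedComponentsWithStats(m)
        i=1+np.argmax(st[1:,4]);ys,xs=np.nonzero(l==i)
        rect=cv2.minAreaRect(np.c_[xs,ys].astype(np.float32));p=np.c_[xs,ys]-ce[i]
        w,v=np.linalg.eigh(p.T@p);d=v[:,1];ext=p@d
        ends=np.array([ce[i]+d*np.percentile(ext,2),ce[i]+d*np.percentile(ext,98)])
        W=np.c_[ctr[0]+.1-ends[:,1]*.00025,ctr[1]+.1-ends[:,0]*.00025,[.062]*2]
        W=W[np.argsort(W[:,0])];dd=W[1]-W[0]
        print(n,'stripe ang',np.arctan2(dd[1],dd[0]).round(3),'len',np.hypot(*dd[:2]).round(4),'area',st[i,4]/16)
        h=cv2.cvtColor(im,cv2.COLOR_RGB2HSV)
        o=np.linalg.inv(c['world_to_cam'])[:3,3]
        out[n]=(o,W.mean(0)-o,c,ctr)
        ms=((g<80)&(r>50)&(r<76)).astype(np.uint8);k,l2,s2,c2=cv2.connectedComponentsWithStats(ms)
        for j in range(1,k):
            if s2[j,4]>300:
                x,y=400-c2[j][1],400-c2[j][0];print('  sym',np.arctan2(y,x).round(3),'r',(np.hypot(x,y)*.25).round(1),s2[j,4]/16)
    print('stripe centre 3D',tri([out[n][:2] for n in out]).round(4))
    return out
E
python3 - <<'E'
from m2 import *
run('1')
s=observe();print(s['clock'],s['position'],s['ee_rot'])
E
```

```text
disc centre [ 0.5418 -0.14    0.062 ] diam mm [160.29524231 161.12304688]
wrist stripe ang 0.597 len 0.0258 area 213.25
  sym 0.057 r 65.8 79.9375
  sym -1.146 r 65.4 143.375
  sym 1.255 r 66.5 94.125
disc centre [ 0.5419 -0.1403  0.062 ] diam mm [157.78689575 159.39300537]
top stripe ang 0.815 len 0.0082 area 30.6875
  sym 0.054 r 65.9 220.875
  sym -1.816 r 56.2 2796.25
  sym 1.25 r 66.3 251.625
stripe centre 3D [ 0.5557 -0.1305  0.111 ]
1.5 [ 0.50797294 -0.15837761  0.31129009] [ 3.08457549e+00  5.95614825e-01 -1.80624582e-03]
```

Both views agree: the axis is at (0.5418, -0.140), the stripe is at z≈0.11 (107 expected), the pointer is at 0.597 rad and the mark at 0.055. I'll align with the bar and go down.

Emit:
{"method": "step_arm", "body": {
  "steps": [
    [10,6,0,0,0,0.054],
    [10,6,-10,0,0,0.054],
    [8,4,-20,0,0,0.054],
    [6,2,-25,0,0,0.054],
    [0,0,-25,0,0,0],
    [0,0,-25,0,0,0],
    [0,0,-20,0,0,0],
    [0,0,-15,0,0,0],
    [0,0,0,0,0,0],
    [0,0,0,0,0,0],
    [0,0,0,0,0,0]
  ],
  "gripper": 0.6
}}

```text
clock: 2.42
position: [0.5425, -0.1413, 0.1728]
ee_rot: [3.003, 0.921, 0.001]
force: [-0.0, 0.8, -0.2]
width: 0.599
gripper_force: 0.0
```

Run:
```python
from h import *
s=observe();r=s['ee_rot'];print(s['clock'],s['position'],2*np.arctan(r[1]/r[0]),r,s['force'],s['joints'])
```

```text
2.4167 [ 0.54253736 -0.14134699  0.17280104] 0.5951851848987287 [3.00260764e+00 9.20901076e-01 1.45615000e-03] [-0.04540932  0.76242742 -0.20443283] [ 0.37367965  0.40257138 -0.28904116  1.78350658  0.13605808  0.97365764
 -0.94568119]
```

Emit:
{"method": "step_arm", "body": {
  "steps": [
    [0,1,-20,0,0,0],
    [0,0,-20,0,0,0],
    [0,0,-20,0,0,0],
    [0,0,-15,0,0,0],
    [0,0,-10,0,0,0],
    [0,0,-7,0,0,0],
    [0,0,0,0,0,0],
    [0,0,0,0,0,0]
  ]
}}

```text
clock: 3.08
position: [0.5427, -0.1394, 0.0804]
ee_rot: [3.002, 0.923, 0.001]
force: [-0.1, -0.5, 0.3]
width: 0.601
gripper_force: 0.0
```

Emit:
{"method": "step_arm", "body": {
  "steps": [
    [0,0,0,0,0,0],
    [0,0,0,0,0,0],
    [0,0,0,0,0,0],
    [0,0,0,0,0,0],
    [0,0,0,0,0,0],
    [0,0,0,0,0,0],
    [0,0,0,0,0,0],
    [0,0,0,0,0,0]
  ],
  "gripper": 0.0,
  "force": 20
}}

```text
clock: 3.75
position: [0.5429, -0.1401, 0.0799]
ee_rot: [3.002, 0.922, 0.001]
force: [3.3, -3.7, -0.9]
width: 0.159
gripper_force: 20.0
```

Gripped: width 0.159 × 92 is about 14.6 mm, which matches the bar. Now I'll turn it by -0.54 rad.

Emit:
{"method": "step_arm", "body": {
  "steps": [
    [0,0,0,0,0,-0.04],
    [0,0,0,0,0,-0.06],
    [0,0,0,0,0,-0.06],
    [0,0,0,0,0,-0.06],
    [0,0,0,0,0,-0.06],
    [0,0,0,0,0,-0.06],
    [0,0,0,0,0,-0.06],
    [0,0,0,0,0,-0.06],
    [0,0,0,0,0,-0.05],
    [0,0,0,0,0,-0.03],
    [0,0,0,0,0,0],
    [0,0,0,0,0,0],
    [0,0,0,0,0,0],
    [0,0,0,0,0,0]
  ]
}}

```text
clock: 4.92
position: [0.5428, -0.1399, 0.0799]
ee_rot: [3.14, 0.091, 0.002]
force: [2.4, -4.7, -0.3]
width: 0.159
gripper_force: 20.0
```

Run:
```python
from h import *
s=observe();r=s['ee_rot'];print(s['clock'],s['position'],2*np.arctan(r[1]/r[0]),r,s['force'],s['ft_torque'],s['width'])
```

```text
4.9167 [ 0.54278989 -0.13985411  0.0799181 ] 0.05778095516116631 [3.13960990e+00 9.07300738e-02 1.66726982e-03] [ 2.38683154 -4.66216716 -0.33620718] [-0.84243527 -0.67664931 -0.00502847] 0.15938961082472738
```

Tool yaw is 0.058 against the 0.055 target. I'll release, rise and check.

Emit:
{"method": "step_arm", "body": {
  "steps": [
    [0,0,0,0,0,0],
    [0,0,0,0,0,0],
    [0,0,0,0,0,0],
    [0,0,0,0,0,0],
    [0,0,0,0,0,0],
    [0,0,10,0,0,0],
    [0,0,20,0,0,0],
    [0,0,25,0,0,0],
    [0,0,30,0,0,0],
    [0,0,30,0,0,0],
    [-8,0,30,0,0,0],
    [-10,0,30,0,0,0],
    [-10,0,30,0,0,0],
    [-10,0,25,0,0,0],
    [0,0,0,0,0,0],
    [0,0,0,0,0,0],
    [0,0,0,0,0,0],
    [0,0,0,0,0,0]
  ],
  "gripper": 0.5
}}

```text
clock: 6.42
position: [0.5038, -0.139, 0.3088]
ee_rot: [-3.14, -0.089, 0.003]
force: [0.5, 0.7, -0.6]
width: 0.499
gripper_force: 0.0
```

Run:
```python
from m2 import *
o=run('2')
# lever ball: near-black round blob close to its expected place in each view
M=np.array([.5418,-.140,0]);ya=.055;cc,s=np.cos(ya),np.sin(ya);Rm=np.array([[cc,-s,0],[s,cc,0],[0,0,1]])
org=M-Rm@[0,.04,0];print('machine origin',org.round(4))
exp=org+Rm@[-.038,-.09,.152];print('ball expected',exp.round(4))
rays=[]
for n in('wrist','top','side'):
    if n in o:c=o[n][2];im=cv2.imread(f'pics/{n}2.png')
    else:c,im=snap(n,n+'2');im=im[:,:,::-1]
    e=proj(c,exp)[0];g=im.max(2);m=(g<45).astype(np.uint8)
    m=cv2.morphologyEx(m,cv2.MORPH_OPEN,np.ones((3,3)))
    k,l,st,ce=cv2.connectedComponentsWithStats(m);ix=[i for i in range(1,k) if 20<st[i,4]<2500]
    i=min(ix,key=lambda i:np.linalg.norm(ce[i]-e));print(n,'exp',e.round(1),'found',ce[i].round(1),st[i])
    w,d=ray(c,[ce[i]]);rays.append((w,d[0]))
print('ball 3D wrist+top',tri(rays[:2]).round(4),'all',tri(rays).round(4))
print('observed',observe()['clock'],observe()['position'])
```

```text
disc centre [ 0.5421 -0.1392  0.062 ] diam mm [160.37428284 160.53465271]
wrist stripe ang 0.061 len 0.0252 area 206.5
  sym 0.054 r 65.8 78.9375
  sym -1.14 r 66.6 101.3125
  sym 1.256 r 66.3 100.125
disc centre [ 0.5417 -0.1407  0.062 ] diam mm [158.98135376 159.615448  ]Traceback (most recent call last):
  File "<stdin>", line 2, in <module>
  File "m2.py", line 12, in run
    i=1+np.argmax(st[1:,4]);ys,xs=np.nonzero(l==i)
        ~~~~~~~~~^^^^^^^^^^
    return _wrapfunc(a, 'argmax', axis=axis, out=out, **kwds)
    return bound(*args, **kwds)
ValueError: attempt to get argmax of an empty sequence
```

View pics/wrist2.png

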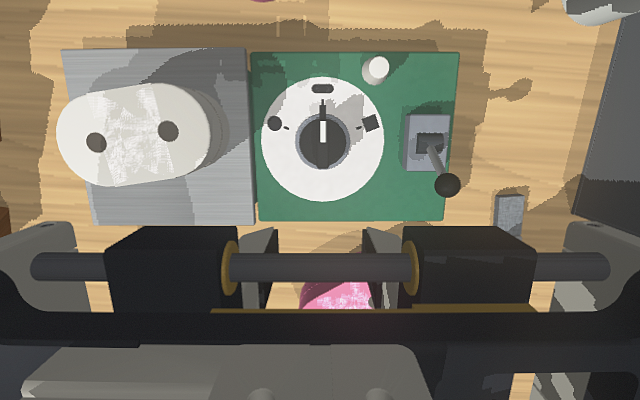

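The pointer at (322,103) lies on the oblong symbol at (322,89), 0.061 against about 0.055 rad. The ball is at (447,185). Next I'll locate the ball in 3D.

Run:
```python
from h import *
M=np.array([.5418,-.140,0]);ya=.055;cc,s=np.cos(ya),np.sin(ya);Rm=np.array([[cc,-s,0],[s,cc,0],[0,0,1]])
org=M-Rm@[0,.04,0];print('machine origin',org.round(4))
for t,x in(('off',-.038),('far',.038)):print('ball expected',t,(org+Rm@[x,-.09,.152]).round(4))
exp=org+Rm@[-.038,-.09,.152]
rays=[]
for n,f in(('wrist','wrist2'),('top','top0')):
    c=cams.get_calibration(n);im=cv2.imread(f'pics/{f}.png')
    e=proj(c,exp)[0];x,y=e.astype(int);g=im.max(2)[y-16:y+17,x-16:x+17]
    m=cv2.morphologyEx((g<50).astype(np.uint8),cv2.MORPH_OPEN,np.ones((5,5)))
    k,l,st,ce=cv2.connectedComponentsWithStats(m);i=1+np.argmax(st[1:,4])
    p=ce[i]+[x-16,y-16];print(n,'exp',e.round(1),'found',p.round(1),st[i])
    o,d=ray(c,[p]);rays.append((o,d[0]))
print('ball 3D',tri(rays).round(4));s=observe();print(s['clock'],s['position'],s['ee_rot'])
```

```text
machine origin [ 0.544  -0.1799  0.    ]
ball expected off [ 0.511  -0.2719  0.152 ]
ball expected far [ 0.5869 -0.2677  0.152 ]Traceback (most recent call last):
  File "<stdin>", line 11, in <module>
    return _wrapfunc(a, 'argmax', axis=axis, out=out, **kwds)
    return bound(*args, **kwds)
ValueError: attempt to get argmax of an empty sequence
```

Run:
```python
from h import *
rays=[]
for n,p in(('wrist',(447,185)),('top',(491.2,206.6))):
    c=cams.get_calibration(n);print(n,'exp',proj(c,[.511,-.2719,.152])[0].round(1))
    o,d=ray(c,[p]);rays.append((o,d[0]))
print('ball 3D',tri(rays).round(4));s=observe();print(s['clock'],s['position'],s['ee_rot'])
```

```text
wrist exp [447.3 185.4]
top exp [490.5 206.7]
ball 3D [ 0.5112 -0.2729  0.1509]
6.5167 [ 0.50390755 -0.13905564  0.30858751] [-3.13974161 -0.08945487  0.00341974]
```

The ball measures (0.511, -0.273, 0.151), as expected. I'll shut the fingers, go to the operator's side of it and down.

Emit:
{"method": "step_arm", "body": {
  "steps": [
    [-10,-20,0,0,0,0],
    [-10,-25,0,0,0,0],
    [-10,-30,0,0,0,0],
    [-10,-30,0,0,0,0],
    [-9,-20,0,0,0,0],
    [0,-9,-10,0,0,0],
    [0,0,-25,0,0,0],
    [0,0,-30,0,0,0],
    [0,0,-30,0,0,0],
    [0,0,-30,0,0,0],
    [0,0,-25,0,0,0],
    [0,0,-20,0,0,0],
    [0,0,0,0,0,0],
    [0,0,0,0,0,0],
    [0,0,0,0,0,0]
  ],
  "gripper": 0.0,
  "force": 10
}}

```text
clock: 7.77
position: [0.4561, -0.273, 0.1404]
ee_rot: [3.14, 0.09, 0.001]
force: [-0.4, -0.9, 0.3]
width: 0.009
gripper_force: 0.0
```

Emit:
{"method": "step_arm", "body": {
  "steps": [
    [8,0.4,0,0,0,0],
    [8,0.4,0,0,0,0],
    [8,0.4,0,0,0,0],
    [6,0.4,0,0,0,0],
    [6,0.4,0,0,0,0],
    [6,0.4,0,0,0,0],
    [6,0.4,0,0,0,0],
    [6,0.4,0,0,0,0],
    [6,0.4,0,0,0,0],
    [6,0.4,0,0,0,0],
    [6,0.4,0,0,0,0],
    [6,0.4,0,0,0,0],
    [6,0.4,0,0,0,0],
    [6,0.4,0,0,0,0],
    [5,0.2,0,0,0,0],
    [4,0.2,0,0,0,0],
    [0,0,0,0,0,0],
    [0,0,0,0,0,0],
    [0,0,0,0,0,0]
  ]
}}

```text
clock: 9.35
position: [0.5543, -0.2673, 0.1398]
ee_rot: [3.14, 0.089, 0.0]
force: [-0.9, -0.2, -0.0]
width: 0.006
gripper_force: 0.0
```

Emit:
{"method": "step_arm", "body": {
  "steps": [
    [3,0.2,0,0,0,0],
    [3,0.2,0,0,0,0],
    [2,0.1,0,0,0,0],
    [0,0,0,0,0,0],
    [0,0,0,0,0,0]
  ]
}}

```text
clock: 9.77
position: [0.5626, -0.2667, 0.1398]
ee_rot: [3.14, 0.089, 0.001]
force: [0.0, 0.1, -0.2]
width: 0.003
gripper_force: 0.0
```

Emit:
{"method": "step_arm", "body": {
  "steps": [
    [2,0.1,0,0,0,0],
    [1,0,0,0,0,0],
    [0,0,0,0,0,0],
    [0,0,0,0,0,0]
  ]
}}

```text
clock: 10.1
position: [0.5653, -0.2666, 0.1397]
ee_rot: [-3.14, -0.089, -0.0]
force: [0.1, 0.1, -0.1]
width: 0.005
gripper_force: 0.2
```

Emit:
{"method": "step_arm", "body": {
  "steps": [
    [2,0.1,0,0,0,0],
    [1,0,0,0,0,0],
    [0,0,0,0,0,0],
    [0,0,0,0,0,0]
  ]
}}

```text
clock: 10.43
position: [0.5661, -0.2667, 0.1395]
ee_rot: [-3.14, -0.088, 0.006]
force: [-8.2, 0.7, 4.5]
width: 0.002
gripper_force: 4.3
```

Run:
```python
from h import *
for n in('wrist','side','top'):
    c,im=snap(n,n+'3')
    if n=='wrist':continue
    for t,x in(('far',[.5869,-.2677,.152]),('mid',[.549,-.27,.162])):print(n,t,proj(c,x)[0].round(1))
a=cv2.imread('pics/top3.png')[120:270,370:520];b=cv2.imread('pics/side3.png')[110:200,280:400]
cv2.imwrite('pics/both.png',cv2.convertScaleAbs(np.hstack([cv2.resize(a,(400,400)),cv2.resize(b,(400,400))]),alpha=1.6))
print(observe()['position'],observe()['force'])
```

```text
side far [320.6 137.8]
side mid [331.3 135.8]
top far [486.5 171.6]
top mid [490.4 188.3]
[ 0.5660744  -0.26665649  0.13947559] [-8.65679763  0.55497327  4.1649158 ]
```

View pics/wrist3.png

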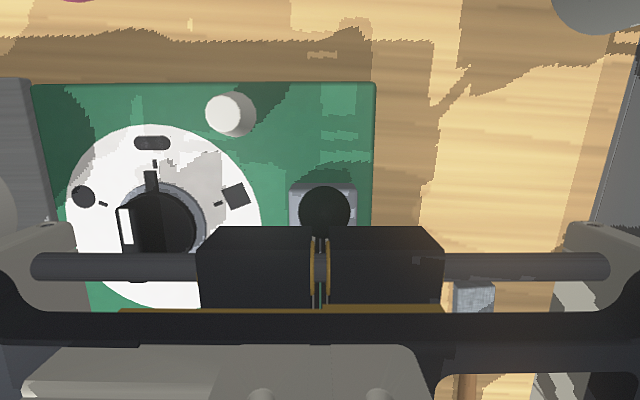

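The force rises to 8 N at x=0.566, so the lever is at its stop. The ball (324,210) sits in front of the fingers and the pointer (151,180) is still on the oblong symbol. I'll back off, rise and verify.

Emit:
{"method": "step_arm", "body": {
  "steps": [
    [-3,0,0,0,0,0],
    [-10,0,0,0,0,0],
    [-20,0,0,0,0,0],
    [-20,0,0,0,0,0],
    [-10,0,15,0,0,0],
    [0,0,30,0,0,0],
    [0,10,35,0,0,0],
    [0,20,35,0,0,0],
    [0,20,30,0,0,0],
    [0,20,20,0,0,0],
    [0,10,0,0,0,0],
    [0,0,0,0,0,0],
    [0,0,0,0,0,0],
    [0,0,0,0,0,0],
    [0,0,0,0,0,0]
  ]
}}

```text
clock: 11.83
position: [0.5045, -0.1878, 0.3035]
ee_rot: [-3.14, -0.086, 0.003]
force: [0.2, 0.7, -0.1]
width: 0.004
gripper_force: 0.0
```

Run:
```python
from h import *
c,im=snap('wrist','w4');s=observe();print(s['clock'],s['position'],s['force'])
for t,x in(('far',[.5869,-.2677,.152]),('0.9rad',[.5869-.0072,-.268,.1555])):print(t,proj(c,x)[0].round(1))
from meas import *
ctr,R=meas(c,im)
g=cv2.cvtColor(R,cv2.COLOR_RGB2HSV)[...,2];yy,xx=np.mgrid[:801,:801];r=np.hypot(yy-400,xx-400)*.25
k,l,st,ce=cv2.connectedComponentsWithStats(((g>130)&(r<26)).astype(np.uint8));i=1+np.argmax(st[1:,4]);ys,xs=np.nonzero(l==i)
v=cv2.fitLine(np.c_[xs,ys].astype(np.float32),2,0,.01,.01).ravel();print('stripe',np.arctan(v[0]/v[1]).round(3),len(xs)/16)
k,l,st,ce=cv2.connectedComponentsWithStats(((g<80)&(r>50)&(r<76)).astype(np.uint8))
for j in range(1,k):
    if st[j,4]>300:print('sym',np.arctan2(400-ce[j][0],400-ce[j][1]).round(3))
```

```text
11.8833 [ 0.50461229 -0.18769609  0.30359882] [ 0.05253449 -0.20839332  0.48893309]
far [407.5 107.1]
0.9rad [407.9 114.8]
disc centre [ 0.5422 -0.1393  0.062 ] diam mm [160.32206726 160.58227539]
stripe 0.045 196.6875
sym 0.072
sym -1.139
sym 1.259
```

View pics/w4.png

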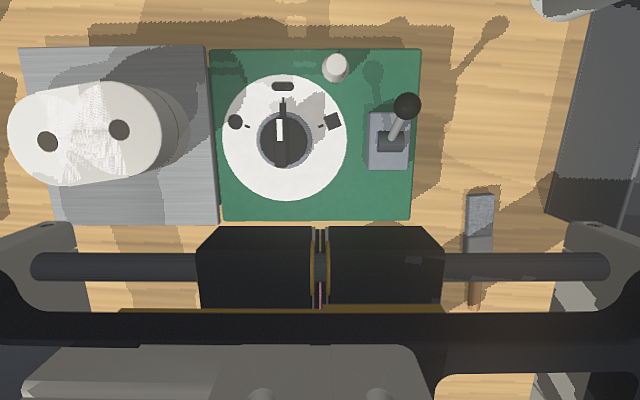

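The ball at (407,105) matches the far stop (407.5,107.1), the pointer is still on the oblong symbol, and the plug and mould haven't been disturbed.

```bash
python3 -c "
from cell import job
print(job.sign_off())"
```

```text
the job is handed in; nothing more can be done
None
```

The oblong mould is on the plate, so I turned the dial to the oblong symbol (within about 0.02 rad), then pushed the start lever to its far stop and handed the job in at about 12 s.

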